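Sort the puppet maker's parts into their trays

ROBOT

A 7-joint arm with a two-finger parallel gripper is mounted at the origin on the work surface. World frame = base frame: x ahead of the robot, y to its left, z up, the work surface at z = 0. Lengths are in m, angles in degrees, forces in N, time in s.
With the tool pointing down it reaches from about 0.425 to 0.875 m from the base axis. Payload 4.7 kg.
Tool frame: the origin (TCP) lies on the centre line of the jaws, within the pads' length; the fingertips stand ahead of it and the grasp point (between the pads) lies 2 mm behind it (env.tip_reach is the x of the fingertips in the tool frame, in m); x points along the fingers, z is the direction in which the jaws open and shut, and the axes are right-handed (so a half turn about x gives the same grasp; the last joint's range is limited). The gripper opens to 87 mm and grips with 3 to 60 N. Pads are 19 mm wide; open, the fingers measure 117 mm over their backs; the gripper's body (75 mm by 190 mm) begins 51 mm behind the grasp point.
Start: joints at [0.808, 18.392, -4.016, 83.108, 1.295, 78.541, -3.26], TCP at [0.65, -0, 0.24] pointing down, gripper open.
Joint ranges: [-163.93, 163.93], [-17.29, 119.83], [-79.2, 71.16], [3.27, 140.29], [-89.18, 269.18], [5.43, 117.66], [-154.24, 154.24]. Speed limits (degrees/s): [147.25, 147.25, 180, 180, 180, 180, 180].

INTERFACE

Orientations are given as [roll, pitch, yaw] about the fixed x, y, z axes, in that order (R = Rz(yaw) Ry(pitch) Rx(roll)).
In Python, from cell import telemetry, optics, env, models gives the robot as it stands.
- The arm moves only by the shell command python3 -m pendant 'ROWS' [FORCE]. ROWS is JSON, a list of rows, each a list of 3 entries, a list of its own where there are three numbers: the finger opening in mm, from 0 to 87, then the shift along the tool's x, y, z in mm, then the turn, a rotation vector about the tool's x, y, z in rad. A call has 1 to 10 rows; each row is the pose to reach, as a shift and turn from the pose commanded when the call began, along the tool's axes at that moment; what a row does not reach only later rows make up. A row lasts 1/12 s, in which the tool goes at most 41.7 mm and 7.16 degrees, less where a joint would pass 70% of its speed; a pose out of reach is approached as far as the arm can. A call with a gripper value outside its range is refused whole. The fingers move at their own pace and stop on an object; FORCE is the grip in N (left out, the last holds). Time passes only in rows, so rows that repeat a pose let the fingers close. It gives the time, the measured TCP pose, the force and the opening at its end, in the units of the state.
- telemetry.get_obs(): the state, without advancing time (a new reading comes with each control period).
- optics.read_camera(name): name is "scene" or "side" or "wrist"; returns a dict with "image" (420x560x3 uint8, blue, green, red), "range_z" (420x560 float32, m along the optical axis (not along the pixel's ray), 0 where there is no reading), "fx", "fy", "cx", "cy" (pixels), "k1" (the pictures are not rectified: a ray, as slopes to the right and down, at radius r is drawn at 1 + k1 r^2 times it, then the intrinsics apply), "cam_to_world" (4x4, takes a point from camera to world coordinates). Camera axes: x right, y up, looking along -z (the intrinsics and any distortion apply to the point x, -y, -z); pixel columns grow to the right and rows downward; lengths in m; the calibration is good to about 2 mm. A picture is of the moment at which its call begins.
- env.sign_off(): hands the job in, once; it reports no verdict.
Trained networks look in the newest picture that a camera, given by its name, has taken for a name from the list of things; names that differ only in an ending like _2 or _b are one class to them, and where a whole thing is asked for, a point or a joint stands for the part that bears it (a point fixed in the world has none). Each returns a list of dicts, best first, with "confidence" (0 to 1); they miss things now and then, are a little off and sometimes report something else, mostly with a low value. They report only what shows in the picture. A call takes as long as a camera call.
- models.masks_of(camera, label): "pixels" (420x560 bool, what is visible of it) and "extent" ([left, top, right, bottom] as shares, 0 to 1, of the picture: columns of its width, rows of its height, round what is visible of it).
- models.landmark_of(camera, label): "centre" ([row, column] as shares, 0 to 1, of the picture: columns of its width, rows of its height: a listed point, or the origin of a listed thing).
The state is a dict: "time_s": time; "qpos": joint angles; "joint_velocities": joint speeds; "effort": joint torques, N m; "tool_pos": TCP position; "tool_rot": TCP orientation; "force": force on the tool from outside, world axes, zero at the start; "wrist_torque": the same for the moment, N m; "grip_width": finger opening in m.
Only numpy, scipy, OpenCV 4.12 (cv2) and the standard library are available. Lean on these libraries where they do the work, as an engineer would, in place of code of your own. Each camera call takes 0.05 s, during which the arm holds its last target.

TASK

Clear the mixed puppet parts off the bench: stand both hexagonal wooden blanks upright in the green tray, stand the aluminium bushing upright in the blue tray, and nest the red and yellow L-shaped plates together in the low black tray, both lying flat on its floor with their posts up. Leave the modelling stand and the glue bottle where they are.

Things in the scene. Friction and masses are not known exactly. Their poses are not given: they have to be found in the camera images.
- red_plate: L-shaped flat red joint plate lying flat, 12 mm thick, with an upright square wooden post (18 x 18 mm), its top 55 mm above the underside; about 70 g. Origin: on the post's axis, at the underside; z up, post sides parallel to x and y. Long bar: x -14 to +10 mm, y -24 to +50 mm; short leg: x +10 to +40 mm, y -24 to 0 mm.
- yellow_plate: L-shaped flat yellow joint plate lying flat, 12 mm thick, with an upright square wooden post (18 x 18 mm), its top 55 mm above the underside; about 70 g. Origin: on the post's axis, at the underside; z up, post sides parallel to x and y. Long bar: x -14 to +10 mm, y -24 to +50 mm; short leg: x +10 to +40 mm, y -24 to 0 mm. Same shape as the red one, not mirrored.
- pale_blank: upright hexagonal prism of pale wood, 46 mm across flats, 53 mm across corners, 60 mm tall, about 80 g. Origin: centre of its underside, z up; two opposite flats face +x and -x, the others follow every 60 degrees.
- dark_blank: upright hexagonal prism of dark brown wood, 46 mm across flats, 53 mm across corners, 60 mm tall, about 80 g. Origin: centre of its underside, z up; two opposite flats face +x and -x, the others follow every 60 degrees.
- bushing: upright bare aluminium tube, 38 mm outer and 16 mm inner diameter, 50 mm tall, about 100 g. Origin: centre of its underside, z up along the tube.
- plate_tray: low black tray, fixed. Outside 78 (its x) x 128 (its y) x 18 mm high; walls and floor 5 mm thick: inner floor 68 x 118 mm, 5 mm above the origin (centre of underside). The L plates fit only nested, bars along y: one with its axes parallel to the tray's and its origin at tray x -13, y -28 mm, the other turned 180 degrees at x +13, y +28 mm; gaps are then about 6.5 mm.
- wood_tray: large green tray, fixed to the table. Outside 112 mm (its x) by 162 mm (its y) by 34 mm high; walls and floor 5 mm thick (inner floor 102 x 152 mm, 5 mm above the origin). Origin: centre of its underside.
- metal_tray: square blue tray, fixed to the table. Outside 100 x 100 mm by 30 mm high; walls and floor 5 mm thick (inner floor 90 x 90 mm, 5 mm above the origin). Origin: centre of its underside.
- stand: bystander: modelling stand, a chipboard block (80 x 110 x 36 mm, white top) with a rod and a white clay lump on it, 162 mm tall in all. Origin: centre of its underside. Leave it alone.
- glue: bystander: white bottle with an orange cap, 60 mm diameter, 150 mm tall. Origin: centre of its underside. Leave it alone.

How it is judged:
By the outcome, as a careful person would: the job done as asked, in the order asked, and still so for the second after the job is handed in, with the robot touching nothing.
It also fails if it takes over 115 s, if anything falls off the work surface, if the arm or the gripper's body presses on something with over 40 N, if the wrist force passes 120 N, or if a joint passes its speed limit or range.

## Working session

There is one attempt and no reset: what is moved stays moved. The work goes in short steps, Python scripts to look and compute and a shell command to move; the robot and the scene stay as the last step left them, time stands still between calls to the robot, and variables do not carry over. Pictures are saved under pics/ and viewed, and the job is handed in when it is done.

I'll start by looking at the workspace and taking pictures.

```bash
ls -la; mkdir -p pics
python3 - <<'E'
from cell import telemetry, optics, env, models
import cv2,numpy as np
print(telemetry.get_obs()); print(env.tip_reach)
for n in ["scene","side","wrist"]:
    c=optics.read_camera(n); cv2.imwrite(f"pics/{n}0.png",c["image"])
    print(n,c["fx"],c["fy"],c["cx"],c["cy"],c["k1"],np.round(c["cam_to_world"],4).tolist(),(c["range_z"]>0).mean())
E
```

```text
total 12
drwxr-xr-x  3 agent agent 4096 Dec  6 08:11 .
drwxr-xr-x 23 root  root  4096 Dec  6 08:11 ..
drwxr-xr-x  2 agent agent 4096 Dec  6 08:11 pics
{'time_s': 0.0, 'qpos': array([ 0.80845375, 18.4396205 , -4.01742606, 83.17573753,  1.29517859,
       78.54037455, -3.26125875]), 'joint_velocities': array([-0.06201914,  0.19303855, -0.00824857,  0.04968676,  0.03607937,
        0.09662529,  0.01057428]), 'effort': array([-2.58547143e-04, -4.91284704e+01, -4.03903294e-01, -3.12526345e+01,
       -6.40594075e-02,  4.37659642e-02,  1.61017233e-04]), 'tool_pos': array([ 6.49473258e-01, -3.66745453e-05,  2.38448064e-01]), 'tool_rot': array([-177.22553408,   89.88940063, -177.22364487]), 'force': array([-0.16828761,  0.02322677, -0.90784914]), 'wrist_torque': array([ 0.00679287, -0.02497721,  0.01313268]), 'grip_width': 0.08690422731626457}
0.017
scene 415.04624853001417 415.04624853001417 273.8752596701226 208.9172367733322 -0.10629822513571753 [[0.874, -0.2897, 0.3901, 0.9783], [0.4853, 0.5577, -0.6734, -0.6783], [-0.0225, 0.7779, 0.628, 0.6815], [0.0, 0.0, 0.0, 1.0]] 0.9958545918367347
side 380.42147362964016 380.42147362964016 284.0631929162945 208.28246078139696 -0.004990668212786251 [[0.9199, 0.2749, -0.2796, 0.3612], [-0.3921, 0.65, -0.651, -0.5802], [0.0028, 0.7085, 0.7057, 0.6858], [0.0, 0.0, 0.0, 1.0]] 0.9959863945578231
wrist 311.95993450873715 311.95993450873715 278.88383896716937 212.69579713135198 -0.04300356797099997 [[1.0, -0.0007, 0.0016, 0.6511], [0.0002, 0.9598, 0.2807, 0.0773], [-0.0017, -0.2807, 0.9598, 0.3831], [0.0, 0.0, 0.0, 1.0]] 0.9957993197278912
```

View pics/scene0.png

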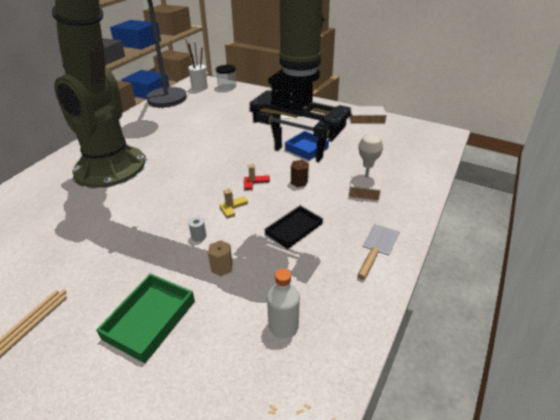

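View pics/side0.png

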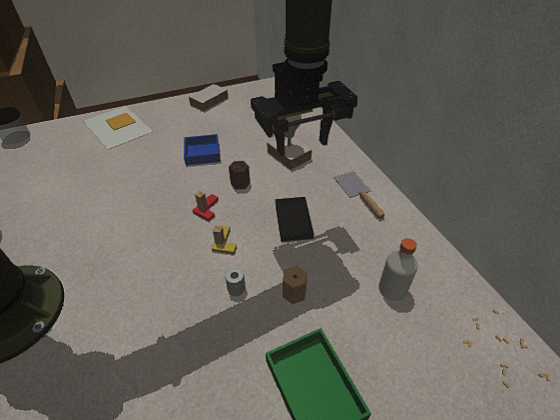

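View pics/wrist0.png

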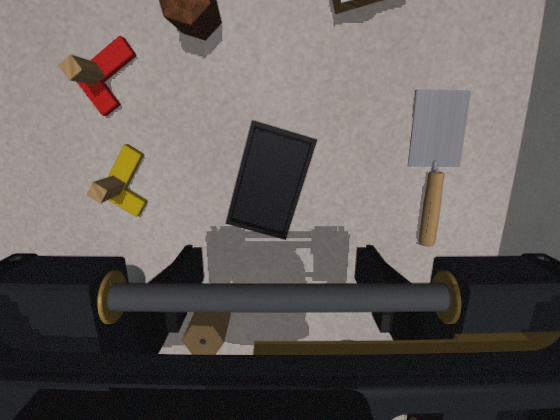

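```bash
cat > h.py <<'E'
from cell import telemetry, optics, env, models
import cv2,numpy as np
from scipy.spatial.transform import Rotation as R
def cloud(c):
    h,w=c["range_z"].shape
    v,u=np.mgrid[0:h,0:w].astype(np.float32)
    K=np.array([[c["fx"],0,c["cx"]],[0,c["fy"],c["cy"]],[0,0,1]]); d=np.array([c["k1"],0,0,0])
    s=cv2.undistortPoints(np.stack([u.ravel(),v.ravel()],1)[:,None].astype(np.float64),K,d)[:,0]
    z=c["range_z"].ravel()
    p=np.stack([s[:,0]*z,-s[:,1]*z,-z,np.ones_like(z)],1)@np.array(c["cam_to_world"]).T
    P=p[:,:3].reshape(h,w,3); P[c["range_z"]<=0]=np.nan
    return P
def project(c,pts):
    pts=np.asarray(pts,float).reshape(-1,3)
    T=np.linalg.inv(np.array(c["cam_to_world"])); q=pts@T[:3,:3].T+T[:3,3]
    x=q[:,0]/-q[:,2]; y=-q[:,1]/-q[:,2]; r2=x*x+y*y; f=1+c["k1"]*r2
    return np.stack([c["fx"]*x*f+c["cx"],c["fy"]*y*f+c["cy"]],1)
E
python3 - <<'E'
from h import *
names=["pale_blank","dark_blank","bushing","red_plate","yellow_plate","plate_tray","wood_tray","metal_tray","stand","glue"]
for cam in ["scene","side","wrist"]:
    c=optics.read_camera(cam); P=cloud(c)
    np.savez(f"{cam}0.npz",P=P,**{k:np.array(c[k]) for k in c})
    M={}
    for n in names:
        r=models.masks_of(cam,n)
        if not r: print(cam,n,"none"); continue
        m=r[0]["pixels"]; M[n]=m
        Q=P[m]; Q=Q[np.isfinite(Q[:,0])]
        print(cam,n,round(r[0]["confidence"],2),m.sum(),"med",np.round(np.median(Q,0)*1e3,0),"zmin/max",np.round(np.percentile(Q[:,2],[2,98])*1e3,1))
    np.savez(f"{cam}0_masks.npz",**M)
    # table plane
    Z=P[...,2]; t=np.abs(Z)<.012
    print(cam,"table med z",np.nanmedian(Z[t])*1e3, np.nanstd(Z[t])*1e3)
print(telemetry.get_obs()["time_s"])
E
```

```text
scene pale_blank none
scene dark_blank 0.76 468 med [565. 176.  41.] zmin/max [ 0.3 62.6]
scene bushing 0.87 380 med [ 453. -135.   39.] zmin/max [ 2.2 52.8]
scene red_plate 0.7 259 med [447. 126.  14.] zmin/max [ 4.2 55.2]
scene yellow_plate 0.92 418 med [456.  -1.  14.] zmin/max [ 2.4 56.5]
scene plate_tray 0.89 1463 med [634.   6.   7.] zmin/max [ 1.2 20.7]
scene wood_tray 0.61 4717 med [ 501. -377.    8.] zmin/max [ 3.2 35.5]
scene metal_tray 0.55 751 med [486. 364.  13.] zmin/max [-0.8 30.9]
scene stand 0.65 1523 med [738. 234.  36.] zmin/max [  6.3 158.9]
scene glue 0.82 1787 med [ 757. -273.   91.] zmin/max [  6.6 151.2]
scene table med z 0.7501422343032527 2.216619278997508
side pale_blank 0.92 771 med [ 550. -197.   57.] zmin/max [ 0.8 60.7]
side dark_blank 0.77 497 med [558. 173.  43.] zmin/max [-0.5 60.2]
side bushing 0.93 488 med [ 446. -139.   39.] zmin/max [-1.8 50.2]
side red_plate 0.66 5923 med [ 515. -366.    4.] zmin/max [ 1.6 34.1]
side yellow_plate 0.97 485 med [455.  -8.  11.] zmin/max [-0.7 54.4]
side plate_tray 0.86 1427 med [639.   2.   4.] zmin/max [-1.2 18. 
[... 268 characters left out ...]
]
side table med z -1.2074738582915634 2.41145402661904
wrist pale_blank 0.86 1591 med [ 560. -176.   59.] zmin/max [15.4 60.4]
wrist dark_blank 0.7 1841 med [569. 177.  58.] zmin/max [ 2.7 60.8]
wrist bushing 0.72 245 med [ 462. -115.   14.] zmin/max [ 1.9 32.8]
wrist red_plate 0.58 2649 med [452. 132.  12.] zmin/max [ 3. 55.]
wrist yellow_plate 0.84 1973 med [461.   9.  12.] zmin/max [ 3.5 54.9]
wrist plate_tray 0.87 6964 med [639.   9.   4.] zmin/max [ 2.5 18.1]
wrist wood_tray none
wrist metal_tray 0.35 1532 med [ 559. -176.   59.] zmin/max [18.8 60.5]
wrist stand 0.88 404 med [723. 196.  14.] zmin/max [ 0.5 35.6]
wrist glue none
wrist table med z -0.604226639535077 2.095921520264963
1.8
```

```bash
cat > fit.py <<'E'
from h import *
from scipy.optimize import least_squares
def box(p,lo,hi):
    lo=np.array(lo);hi=np.array(hi); q=np.abs(p-(lo+hi)/2)-(hi-lo)/2
    return np.linalg.norm(np.maximum(q,0),axis=1)+np.minimum(q.max(1),0)
def plate(p):
    return np.minimum.reduce([box(p,[-14,-24,0],[10,50,12]),box(p,[5,-24,0],[40,0,12]),box(p,[-9,-9,0],[9,9,55])])
def hexa(p):
    a=np.radians([0,60,120]); n=np.stack([np.cos(a),np.sin(a)])
    d=np.abs(p[:,:2]@n).max(1)-23
    return np.maximum(d,np.maximum(p[:,2]-60,-p[:,2]))
def bush(p):
    r=np.hypot(p[:,0],p[:,1]); return np.maximum.reduce([r-19,8-r,p[:,2]-50,-p[:,2]])
def tray(X,Y,H):
    def f(p):
        return np.maximum(box(p,[-X/2,-Y/2,0],[X/2,Y/2,H]),-box(p,[-X/2+5,-Y/2+5,5],[X/2-5,Y/2-5,H+50]))
    return f
OBJ=dict(pale_blank=(hexa,60,(560,-180),45,60),dark_blank=(hexa,60,(568,178),45,60),bushing=(bush,50,(453,-130),40,360),
 red_plate=(plate,55,(450,130),75,360),yellow_plate=(plate,55,(458,5),75,360),
 plate_tray=(tray(78,128,18),18,(637,5),85,180),wood_tray=(tray(112,162,34),34,(508,-370),115,180),metal_tray=(tray(100,100,30),30,(495,368),85,90))
def fit(name,Ps,center=None,rad=None,z0=0,sym=None):
    f,H,c0,r,s=OBJ[name]; c0=np.array(center if center is not None else c0,float); r=rad or r
    Q=[]
    for P in Ps:
        q=P.reshape(-1,3)*1e3; q=q[np.isfinite(q).all(1)]
        m=(np.hypot(*(q[:,:2]-c0).T)<r)&(q[:,2]>z0+(3.5 if z0==0 else 0))&(q[:,2]<z0+H+4); Q.append(q[m])
    Q=np.concatenate(Q)
    if len(Q)<40: return None
    if len(Q)>3000: Q=Q[np.random.default_rng(0).permutation(len(Q))[:3000]]
    cen=np.median(Q[:,:2],0)
    def res(x):
        a=np.radians(x[2]); d=Q-np.array([x[0],x[1],z0+x[3]]); 
        p=np.stack([np.cos(a)*d[:,0]+np.sin(a)*d[:,1],-np.sin(a)*d[:,0]+np.cos(a)*d[:,1],d[:,2]],1)
        return np.append(f(p),x[3]*3)
    best=None
    for a in (np.arange(0,s,30 if s!=60 else 15) if s!=360 or f is plate else [0]):
        o=least_squares(res,[*cen,a,0],loss="cauchy",f_scale=1.5,x_scale=[1,1,1,1])
        if best is None or o.cost<best.cost: best=o
    x=best.x.copy(); x[2]%=s
    return x,np.median(np.abs(best.fun)),len(Q)
E
cat > fitall.py <<'E'
from fit import *
import sys
def run(tag):
    P={c:np.load(f"{c}{tag}.npz")["P"] for c in ["scene","side","wrist"]}
    for n in OBJ:
        for cams in (["scene"],["side"],["wrist"],["scene","side","wrist"]):
            r=fit(n,[P[c] for c in cams])
            print(n,"+".join(cams) if len(cams)<3 else "ALL",None if r is None else (np.round(r[0],1).tolist(),round(r[1],2),r[2]))
if __name__=="__main__": run(sys.argv[1])
E
python3 fitall.py 0
```

```text
pale_blank scene ([552.6, -183.7, 28.3, 1.1], np.float64(0.68), 702)
pale_blank side ([554.5, -185.9, 27.9, -1.2], np.float64(0.49), 739)
pale_blank wrist ([555.4, -183.5, 27.7, -0.8], np.float64(0.37), 1590)
pale_blank ALL ([554.5, -183.7, 28.1, -0.7], np.float64(0.78), 3000)
dark_blank scene ([558.2, 191.6, 13.0, 0.8], np.float64(0.87), 447)
dark_blank side ([561.3, 189.5, 13.2, -1.5], np.float64(0.61), 482)
dark_blank wrist ([562.1, 191.7, 12.6, -0.6], np.float64(0.36), 1793)
dark_blank ALL ([561.5, 191.3, 12.7, -0.6], np.float64(0.57), 2722)
bushing scene ([453.7, -133.4, 304.5, 1.3], np.float64(1.8), 373)
bushing side ([445.1, -139.6, 106.8, -1.1], np.float64(1.48), 449)
bushing wrist ([467.2, -109.9, 213.0, 0.1], np.float64(1.44), 243)
bushing ALL ([446.7, -127.0, 71.9, -0.4], np.float64(1.02), 1065)
red_plate scene ([438.2, 131.5, 302.0, 1.7], np.float64(1.15), 393)
red_plate side ([441.7, 129.5, 303.5, -1.6], np.float64(0.68), 426)
red_plate wrist ([442.5, 132.0, 303.4, -0.6], np.float64(0.44), 2594)
red_plate ALL ([442.3, 131.8, 303.5, -0.6], np.float64(0.57), 3000)
yellow_p
[... 290 characters left out ...]
35.1, 7.2, 164.0, 1.3], np.float64(0.72), 1392)
plate_tray side ([638.5, 5.0, 163.9, -0.7], np.float64(0.53), 916)
plate_tray wrist ([638.5, 7.7, 164.0, -0.6], np.float64(0.41), 3000)
plate_tray ALL ([638.5, 6.8, 164.1, -0.5], np.float64(0.55), 3000)
wood_tray scene ([505.5, -373.8, 2.4, 0.8], np.float64(0.73), 3000)
wood_tray side ([507.2, -375.4, 1.9, -0.4], np.float64(0.55), 3000)
wood_tray wrist None
wood_tray ALL ([506.3, -374.5, 1.9, 0.0], np.float64(0.84), 3000)
metal_tray scene ([499.2, 362.7, 74.4, -0.0], np.float64(1.03), 642)
metal_tray side ([500.6, 364.2, 76.8, -0.8], np.float64(0.72), 738)
metal_tray wrist None
metal_tray ALL ([500.8, 364.1, 76.8, -0.4], np.float64(0.93), 1380)
```

```bash
cat > plan.py <<'E'
# usage: plan.py x y z psi  (mm, deg): shift in tool axes (mm), turn (rad) from measured pose
from h import *
import sys
def tool():
    o=telemetry.get_obs(); p=np.array(o["tool_pos"])*1e3; Rm=R.from_euler("xyz",o["tool_rot"],degrees=True)
    return o,p,Rm
def psi_of(Rm): z=Rm.as_matrix()[:,2]; return np.degrees(np.arctan2(z[1],z[0]))
def target(psi):
    a=np.radians(psi); return R.from_matrix(np.array([[0,-np.sin(a),np.cos(a)],[0,np.cos(a),np.sin(a)],[-1,0,0]]))
if __name__=="__main__":
    o,p,Rm=tool(); print("t",round(o["time_s"],2),"at",np.round(p,1),"psi",round(psi_of(Rm),2),"grip",round(o["grip_width"]*1e3,1),"q7",round(o["qpos"][6],1))
    w=list(map(float,sys.argv[1:]))
    for i in range(0,len(w),4):
        x,y,z,ps=w[i:i+4]; d=np.array([x,y,z])-p
        s=Rm.inv().apply(d); t=(Rm.inv()*target(ps)).as_rotvec()
        print("shift",np.round(s,1).tolist(),"turn",np.round(t,4).tolist(),"rows",round(np.linalg.norm(d)/41.7,1),round(np.degrees(np.linalg.norm(t))/7.16,1))
E
python3 plan.py 554.5 -184.2 160 28
python3 - <<'E'
from fit import *
P={c:np.load(f"{c}0.npz")["P"] for c in ["scene","side","wrist"]}
for c in P:
    q=P[c].reshape(-1,3)*1e3; q=q[np.isfinite(q).all(1)]
    m=(np.hypot(q[:,0]-450,q[:,1]+130)<45)&(q[:,2]>45)&(q[:,2]<56); 
    if m.sum()>8: print(c,m.sum(),np.round(cv2.minEnclosingCircle(q[m][:,:2].astype(np.float32))[0],1),np.round(cv2.minEnclosingCircle(q[m][:,:2].astype(np.float32))[1],1))
E
```

```text
t 1.8 at [650.   -0.  239.6] psi -0.0 grip 86.6 q7 -3.3
shift [79.6, -184.2, -95.5] turn [-0.4887, 0.0001, 0.0001] rows 5.3 3.9
scene 142 [ 446.7 -126.2] 19.6
side 203 [ 447.8 -129.1] 20.1
```

```bash
python3 -m pendant '[[87,[80,-184,-95.5],[-0.489,0,0]],[87,[80,-184,-95.5],[-0.489,0,0]],[87,[80,-184,-95.5],[-0.489,0,0]],[87,[80,-184,-95.5],[-0.489,0,0]],[87,[80,-184,-95.5],[-0.489,0,0]],[87,[80,-184,-95.5],[-0.489,0,0]],[87,[80,-184,-95.5],[-0.489,0,0]]]' 20
python3 - <<'E'
from fit import *
c=optics.read_camera("wrist"); cv2.imwrite("pics/w1.png",c["image"]); P=cloud(c); 
for n in ["pale_blank","bushing"]: print(n,fit(n,[P]))
E
python3 plan.py 554.5 -184.2 46 28
```

```text
time_s: 2.38
tool_pos: [0.5509, -0.1895, 0.1579]
tool_rot: [173.8, 89.8, -158.7]
force: [1.0, -1.0, -0.2]
grip_width: 0.0866
pale_blank (array([ 554.96125498, -183.91462265,   27.74975711,   -0.72975573]), np.float64(0.34140646102535754), 3000)
bushing (array([ 447.37929481, -126.49640862,  330.83050139,   -0.72342801]), np.float64(0.3405132754455593), 2306)
t 2.43 at [ 553.1 -186.3  159. ] psi 27.73 grip 86.8 q7 43.4
shift [113.0, 1.1, 2.4] turn [-0.0047, -0.0012, -0.0006] rows 2.7 0.0
```

View pics/w1.png

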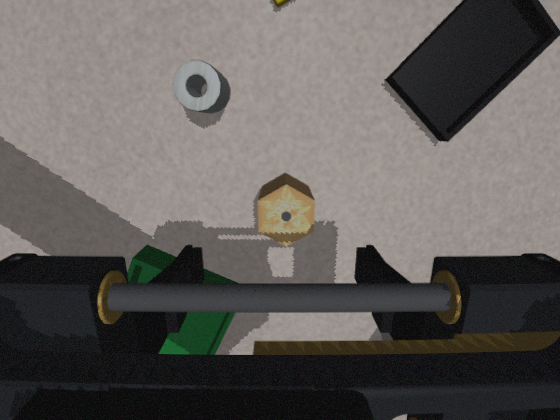

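```bash
python3 -m pendant '[[87,[40,0,0],[0,0,0]],[87,[80,0,0],[0,0,0]],[87,[114,0,0],[0,0,0]],[87,[114,0,0],[0,0,0]],[87,[114,0,0],[0,0,0]]]' 20; python3 plan.py 554.5 -184.2 46 28; python3 -m pendant '[[40,[0,0,0],[0,0,0]],[40,[0,0,0],[0,0,0]],[40,[0,0,0],[0,0,0]],[40,[0,0,0],[0,0,0]],[40,[0,0,0],[0,0,0]],[40,[0,0,0],[0,0,0]]]' 20;  python3 plan.py 507 -412.5 160 2
```

```text
time_s: 2.85
tool_pos: [0.5544, -0.1818, 0.0448]
tool_rot: [118.8, 89.8, 146.9]
force: [0.2, 0.3, 0.7]
grip_width: 0.0868
t 2.85 at [ 554.4 -181.8   44.8] psi 28.16 grip 86.8 q7 43.2
shift [-1.2, -2.1, -1.0] turn [0.0027, -0.0016, -0.0028] rows 0.1 0.0
time_s: 3.35
tool_pos: [0.5549, -0.1842, 0.0463]
tool_rot: [-45.0, 89.9, -17.0]
force: [0.6, -0.6, 0.4]
grip_width: 0.0547
t 3.35 at [ 554.9 -184.2   46.3] psi 28.01 grip 54.7 q7 43.2
shift [-113.6, -179.2, -149.4] turn [0.454, 0.0011, 0.0007] rows 6.2 3.6
```

```bash
python3 -m pendant '[[30,[0,0,0],[0,0,0]],[30,[0,0,0],[0,0,0]],[30,[0,0,0],[0,0,0]],[30,[0,0,0],[0,0,0]]]' 20;  python3 plan.py 507 -412.5 160 2
```

```text
time_s: 3.68
tool_pos: [0.5546, -0.1841, 0.0458]
tool_rot: [-62.4, 90.0, -34.4]
force: [-0.6, -0.6, 2.0]
grip_width: 0.0458
t 3.68 at [ 554.6 -184.1   45.8] psi 28.01 grip 45.8 q7 43.2
shift [-114.1, -179.3, -149.3] turn [0.454, 0.0002, 0.0002] rows 6.2 3.6
```

```bash
python3 -m pendant '[[30,[-40,0,0],[0,0,0]],[30,[-80,0,0],[0,0,0]],[30,[-114,0,0],[0,0,0]],[30,[-114,-179,-147.3],[0.454,0,0]],[30,[-114,-179,-147.3],[0.454,0,0]],[30,[-114,-179,-147.3],[0.454,0,0]],[30,[-114,-179,-147.3],[0.454,0,0]],[30,[-114,-179,-147.3],[0.454,0,0]],[30,[-114,-179,-147.3],[0.454,0,0]],[30,[-114,-179,-147.3],[0.454,0,0]]]' 20;  python3 -m pendant '[[30,[0,0,0],[0,0,0]],[30,[0,0,0],[0,0,0]]]'
python3 - <<'E'
from fit import *
c=optics.read_camera("wrist"); cv2.imwrite("pics/w2.png",c["image"]); P=cloud(c); 
P[200:]=np.nan
print(fit("wood_tray",[P]))
E
python3 plan.py 508.5 -411.5 51 2
```

```text
time_s: 4.52
tool_pos: [0.5039, -0.4193, 0.1588]
tool_rot: [-124.8, 89.7, -123.4]
force: [-0.9, -0.0, -1.2]
grip_width: 0.0461
time_s: 4.68
tool_pos: [0.509, -0.4098, 0.1588]
tool_rot: [97.5, 89.9, 99.5]
force: [-0.7, 1.2, -1.8]
grip_width: 0.046
(array([ 508.36588586, -373.13838738,    2.23450946,   -0.58065052]), np.float64(0.359856052300465), 3000)
t 4.73 at [ 509.5 -409.2  159. ] psi 2.14 grip 46.1 q7 41.0
shift [108.0, -2.5, -1.1] turn [0.0024, 0.0, -0.0018] rows 2.6 0.0
```

View pics/w2.png

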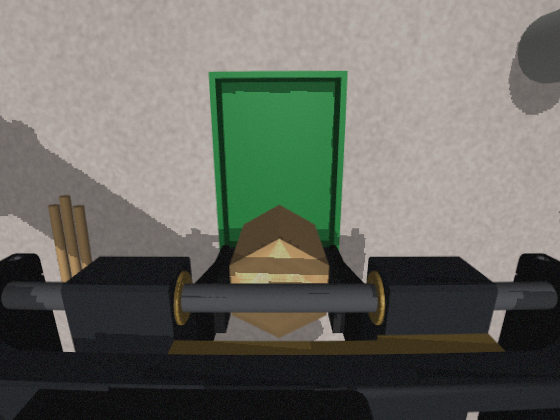

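```bash
python3 -m pendant '[[30,[35,0,0],[0,0,0]],[30,[65,0,0],[0,0,0]],[30,[88,0,0],[0,0,0]],[30,[100,0,0],[0,0,0]],[30,[106,0,0],[0,0,0]],[30,[108,0,0],[0,0,0]],[30,[108,0,0],[0,0,0]],[30,[108,0,0],[0,0,0]],[30,[108,0,0],[0,0,0]]]';python3 plan.py 508.5 -411.5 51 2
```

```text
time_s: 5.48
tool_pos: [0.5095, -0.412, 0.0533]
tool_rot: [-37.2, 89.8, -35.2]
force: [-0.6, 0.3, -0.5]
grip_width: 0.0458
t 5.48 at [ 509.5 -412.    53.3] psi 2.01 grip 45.8 q7 41.7
shift [2.3, 0.5, -1.0] turn [0.0001, 0.0024, 0.0018] rows 0.1 0.0
```

```bash
python3 -m pendant '[[30,[1.5,0,0],[0,0,0]],[30,[1.5,0,0],[0,0,0]],[30,[1.5,0,0],[0,0,0]]]'; python3 -m pendant '[[60,[0,0,0],[0,0,0]],[60,[0,0,0],[0,0,0]],[60,[0,0,0],[0,0,0]],[60,[-30,0,0],[0,0,0]],[60,[-70,0,0],[0,0,0]],[60,[-109,0,0],[0,0,0]],[87,[-109,0,0],[0,0,0]],[87,[-109,0,0],[0,0,0]]]'; python3 plan.py 561.5 191.7 160 12.7
```

```text
time_s: 5.73
tool_pos: [0.509, -0.4117, 0.0508]
tool_rot: [-38.5, 89.9, -36.5]
force: [1.1, -0.7, 1.6]
grip_width: 0.0454
time_s: 6.4
tool_pos: [0.5101, -0.4126, 0.1626]
tool_rot: [-37.2, 89.6, -35.2]
force: [0.4, 0.6, -0.6]
grip_width: 0.0675
t 6.4 at [ 510.1 -412.6  162.6] psi 2.0 grip 67.5 q7 41.0
shift [0.6, 602.1, 72.4] turn [-0.1867, 0.0048, 0.0044] rows 14.5 1.5
```

```bash
python3 -m pendant '[[87,[0,600.8,74.5],[-0.187,0,0]],[87,[0,600.8,74.5],[-0.187,0,0]],[87,[0,600.8,74.5],[-0.187,0,0]],[87,[0,600.8,74.5],[-0.187,0,0]],[87,[0,600.8,74.5],[-0.187,0,0]],[87,[0,600.8,74.5],[-0.187,0,0]],[87,[0,600.8,74.5],[-0.187,0,0]],[87,[0,600.8,74.5],[-0.187,0,0]],[87,[0,600.8,74.5],[-0.187,0,0]],[87,[0,600.8,74.5],[-0.187,0,0]]]'; python3 plan.py 561.5 191.7 160 12.7
```

```text
time_s: 7.23
tool_pos: [0.544, 0.0058, 0.1575]
tool_rot: [169.8, 89.9, -177.4]
force: [1.1, 0.7, -0.1]
grip_width: 0.0871
t 7.23 at [544.    5.8 157.5] psi 12.72 grip 87.1 q7 8.2
shift [-2.6, 177.5, 58.0] turn [0.0004, -0.0025, -0.0004] rows 4.5 0.0
```

```bash
python3 -m pendant '[[87,[0,179,57],[0,0,0]],[87,[0,179,57],[0,0,0]],[87,[0,179,57],[0,0,0]],[87,[0,179,57],[0,0,0]],[87,[0,179,57],[0,0,0]],[87,[0,179,57],[0,0,0]],[87,[0,179,57],[0,0,0]]]'
python3 - <<'E'
from fit import *
c=optics.read_camera("wrist"); cv2.imwrite("pics/w3.png",c["image"]); P=cloud(c); 
for n in ["dark_blank"]: print(n,fit(n,[P]))
E
python3 plan.py 562 191.8 46 12.7
```

```text
time_s: 7.82
tool_pos: [0.5601, 0.1924, 0.1572]
tool_rot: [179.8, 89.8, -167.2]
force: [-0.1, -0.1, 0.2]
grip_width: 0.0871
dark_blank (array([561.59932642, 191.81643049,  12.62991133,  -0.73738678]), np.float64(0.30844288200614045), 3000)
t 7.87 at [560.7 190.2 157.4] psi 12.76 grip 86.9 q7 -11.7
shift [111.4, 1.3, 2.0] turn [0.001, -0.0029, 0.001] rows 2.7 0.0
```

View pics/w3.png

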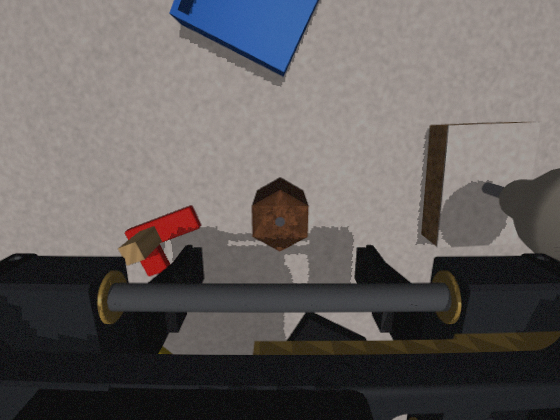

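```bash
python3 -m pendant '[[87,[40,1,1],[0,0,0]],[87,[80,1,1],[0,0,0]],[87,[112,1,1],[0,0,0]],[87,[112,1,1],[0,0,0]],[70,[112,1,1],[0,0,0]],[30,[112,1,1],[0,0,0]],[30,[112,1,1],[0,0,0]],[30,[112,1,1],[0,0,0]],[30,[112,1,1],[0,0,0]],[30,[112,1,1],[0,0,0]]]' 20; python3 -m pendant '[[30,[0,0,0],[0,0,0]],[30,[0,0,0],[0,0,0]],[30,[0,0,0],[0,0,0]],[30,[0,0,0],[0,0,0]]]';  python3 plan.py 507 -335 160 2.2
```

```text
time_s: 8.7
tool_pos: [0.5631, 0.1923, 0.0484]
tool_rot: [0.2, 89.9, 12.9]
force: [-0.3, -0.1, -1.2]
grip_width: 0.0551
time_s: 9.03
tool_pos: [0.5624, 0.1922, 0.0476]
tool_rot: [-15.4, 90.0, -2.7]
force: [-2.2, -0.9, 5.5]
grip_width: 0.046
t 9.03 at [562.4 192.2  47.6] psi 12.73 grip 46.0 q7 -13.5
shift [-112.4, -502.1, -170.2] turn [0.1837, 0.0004, 0.0001] rows 13.0 1.5
```

```bash
python3 -m pendant '[[30,[-40,0,0],[0,0,0]],[30,[-80,0,0],[0,0,0]],[30,[-114,0,0],[0,0,0]],[30,[-114,-502,-170],[0.184,0,0]],[30,[-114,-502,-170],[0.184,0,0]],[30,[-114,-502,-170],[0.184,0,0]],[30,[-114,-502,-170],[0.184,0,0]],[30,[-114,-502,-170],[0.184,0,0]],[30,[-114,-502,-170],[0.184,0,0]],[30,[-114,-502,-170],[0.184,0,0]]]'; python3 plan.py 507 -335 160 2.2
```

```text
time_s: 9.87
tool_pos: [0.5311, -0.0998, 0.1607]
tool_rot: [-146.1, 90.0, -143.9]
force: [1.5, -0.2, -0.7]
grip_width: 0.0454
t 9.87 at [531.1 -99.8 160.7] psi 2.19 grip 45.4 q7 9.7
shift [0.7, -234.1, -33.0] turn [-0.0002, -0.0001, 0.0] rows 5.7 0.0
```

```bash
python3 -m pendant '[[30,[0,-235,-33],[0,0,0]],[30,[0,-235,-33],[0,0,0]],[30,[0,-235,-33],[0,0,0]],[30,[0,-235,-33],[0,0,0]],[30,[0,-235,-33],[0,0,0]],[30,[0,-235,-33],[0,0,0]],[30,[0,-235,-33],[0,0,0]],[30,[0,-235,-33],[0,0,0]],[30,[0,-235,-33],[0,0,0]],[30,[0,-235,-33],[0,0,0]]]'
python3 - <<'E'
from h import *
cv2.imwrite("pics/w4.png",optics.read_camera("wrist")["image"])
cv2.imwrite("pics/s4.png",optics.read_camera("side")["image"])
E
python3 plan.py 507 -335 54 2.2
```

```text
time_s: 10.7
tool_pos: [0.5085, -0.3319, 0.1606]
tool_rot: [92.5, 89.9, 94.8]
force: [0.2, 0.2, -0.7]
grip_width: 0.0457
t 10.8 at [ 508.6 -332.1  161. ] psi 2.35 grip 46.0 q7 34.6
shift [107.0, -2.9, -1.7] turn [0.0026, 0.0002, -0.0007] rows 2.6 0.0
```

View pics/s4.png

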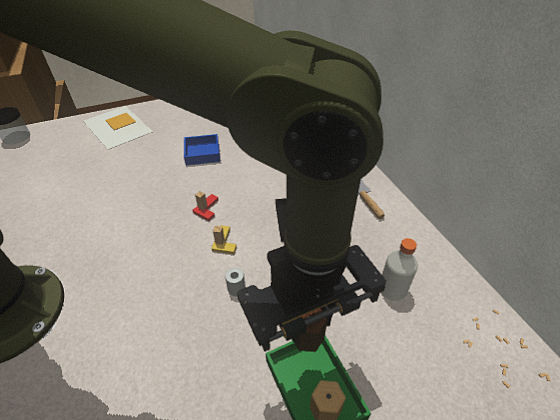

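```bash
python3 -m pendant '[[30,[35,-2,-1],[0,0,0]],[30,[65,-2,-1],[0,0,0]],[30,[88,-2,-1],[0,0,0]],[30,[100,-2,-1],[0,0,0]],[30,[105,-2,-1],[0,0,0]],[30,[107,-2,-1],[0,0,0]],[30,[108,-2,-1],[0,0,0]],[30,[108,-2,-1],[0,0,0]],[30,[108,-2,-1],[0,0,0]]]';python3 plan.py 507 -335 53 2.2
```

```text
time_s: 11.55
tool_pos: [0.5079, -0.3366, 0.0547]
tool_rot: [-31.3, 89.8, -29.1]
force: [1.5, 0.0, -0.5]
grip_width: 0.0458
t 11.55 at [ 507.9 -336.6   54.7] psi 2.18 grip 45.8 q7 35.4
shift [1.7, 1.6, -0.9] turn [-0.0004, 0.0024, 0.0015] rows 0.1 0.0
```

Now lower the last bit, release, lift, and head for the bushing.

```bash
python3 -m pendant '[[30,[1.5,0,0],[0,0,0]],[30,[2,0,0],[0,0,0]],[30,[2,0,0],[0,0,0]]]'; python3 -m pendant '[[60,[0,0,0],[0,0,0]],[60,[0,0,0],[0,0,0]],[60,[0,0,0],[0,0,0]],[60,[-30,0,0],[0,0,0]],[60,[-70,0,0],[0,0,0]],[60,[-109,0,0],[0,0,0]],[87,[-109,0,0],[0,0,0]],[87,[-109,0,0],[0,0,0]]]'
python3 - <<'E'
from h import *
cv2.imwrite("pics/w5.png",optics.read_camera("wrist")["image"])
E
python3 plan.py 447.6 -126.6 160 0
```

```text
time_s: 11.8
tool_pos: [0.5078, -0.3367, 0.0527]
tool_rot: [-31.5, 89.9, -29.3]
force: [-0.6, 0.9, 5.8]
grip_width: 0.0461
time_s: 12.47
tool_pos: [0.5085, -0.3371, 0.1631]
tool_rot: [-31.5, 89.7, -29.4]
force: [-0.0, -0.5, -0.3]
grip_width: 0.0671
t 12.52 at [ 507.1 -336.2  160.7] psi 2.18 grip 70.1 q7 34.8
shift [0.4, 211.7, -51.5] turn [0.038, 0.0013, 0.0007] rows 5.2 0.3
```

View pics/w5.png

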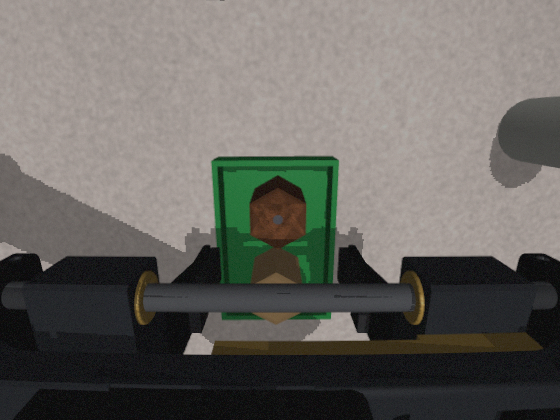

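```bash
python3 -m pendant '[[87,[0,211.5,-51.5],[0.038,0,0]],[87,[0,211.5,-51.5],[0.038,0,0]],[87,[0,211.5,-51.5],[0.038,0,0]],[87,[0,211.5,-51.5],[0.038,0,0]],[87,[0,211.5,-51.5],[0.038,0,0]],[87,[0,211.5,-51.5],[0.038,0,0]],[87,[0,211.5,-51.5],[0.038,0,0]],[87,[0,211.5,-51.5],[0.038,0,0]]]'
python3 - <<'E'
from fit import *
c=optics.read_camera("wrist"); cv2.imwrite("pics/w6.png",c["image"]); P=cloud(c); 
for n in ["bushing"]: print(n,fit(n,[P],center=(447.5,-126.5)))
E
python3 plan.py 447.5 -126.6 40 0
```

```text
time_s: 13.18
tool_pos: [0.4466, -0.1265, 0.1589]
tool_rot: [-175.6, 89.9, -175.5]
force: [0.3, -0.6, -0.7]
grip_width: 0.0873
bushing (array([ 447.12175531, -126.34150082,  231.10315807,   -0.80732736]), np.float64(0.30083990997737775), 1763)
t 13.23 at [ 446.9 -127.5  159.1] psi -0.04 grip 87.0 q7 12.6
shift [119.1, 1.0, 0.8] turn [-0.0007, -0.0015, 0.0003] rows 2.9 0.0
```

View pics/w6.png

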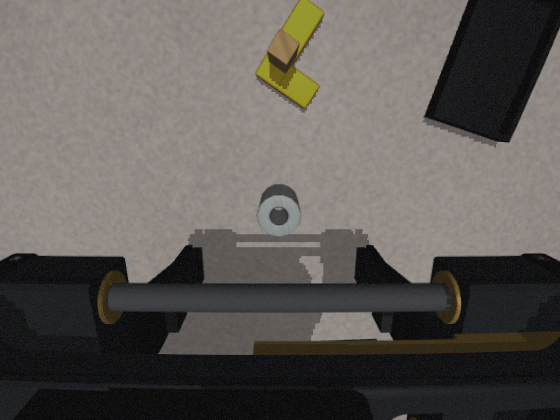

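Bushing at (279,212), centred between the jaws.

```bash
python3 -m pendant '[[87,[40,0.5,0.5],[0,0,0]],[87,[80,0.5,0.5],[0,0,0]],[87,[119,0.5,0.5],[0,0,0]],[87,[119,0.5,0.5],[0,0,0]],[60,[119,0.5,0.5],[0,0,0]],[25,[119,0.5,0.5],[0,0,0]],[25,[119,0.5,0.5],[0,0,0]],[25,[119,0.5,0.5],[0,0,0]],[25,[119,0.5,0.5],[0,0,0]],[25,[119,0.5,0.5],[0,0,0]]]' 20; python3 -m pendant '[[25,[0,0,0],[0,0,0]],[25,[0,0,0],[0,0,0]],[25,[0,0,0],[0,0,0]],[25,[0,0,0],[0,0,0]],[25,[0,0,0],[0,0,0]]]';  python3 plan.py 502 364.5 150 -13
```

```text
time_s: 14.07
tool_pos: [0.4488, -0.1264, 0.0424]
tool_rot: [-14.1, 89.9, -14.1]
force: [-0.6, -0.2, -0.4]
grip_width: 0.0552
time_s: 14.48
tool_pos: [0.4479, -0.1261, 0.0413]
tool_rot: [-132.7, 90.0, -132.7]
force: [-1.3, -0.6, 3.1]
grip_width: 0.0369
t 14.48 at [ 447.9 -126.1   41.3] psi 0.0 grip 36.9 q7 12.3
shift [-108.7, 490.6, 54.1] turn [0.227, -0.0, 0.0] rows 12.1 1.8
```

```bash
python3 -m pendant '[[25,[-40,0,0],[0,0,0]],[25,[-80,0,0],[0,0,0]],[25,[-110,0,0],[0,0,0]],[25,[-110,490.5,54],[0.227,0,0]],[25,[-110,490.5,54],[0.227,0,0]],[25,[-110,490.5,54],[0.227,0,0]],[25,[-110,490.5,54],[0.227,0,0]],[25,[-110,490.5,54],[0.227,0,0]],[25,[-110,490.5,54],[0.227,0,0]],[25,[-110,490.5,54],[0.227,0,0]]]'; python3 plan.py 502 364.5 150 -13
```

```text
time_s: 15.32
tool_pos: [0.4785, 0.1544, 0.1509]
tool_rot: [-0.2, 90.0, -13.2]
force: [0.9, -1.0, -0.9]
grip_width: 0.0371
t 15.32 at [478.5 154.4 150.9] psi -13.01 grip 37.1 q7 -35.3
shift [0.9, 210.0, -24.4] turn [-0.0002, 0.0003, 0.0] rows 5.1 0.0
```

```bash
python3 -m pendant '[[25,[0,210,-24.5],[0,0,0]],[25,[0,210,-24.5],[0,0,0]],[25,[0,210,-24.5],[0,0,0]],[25,[0,210,-24.5],[0,0,0]],[25,[0,210,-24.5],[0,0,0]],[25,[0,210,-24.5],[0,0,0]],[25,[0,210,-24.5],[0,0,0]],[25,[0,210,-24.5],[0,0,0]],[25,[0,210,-24.5],[0,0,0]]]'
python3 - <<'E'
from fit import *
c=optics.read_camera("wrist"); cv2.imwrite("pics/w7.png",c["image"]); P=cloud(c); P[250:]=np.nan
print(fit("metal_tray",[P],center=(502,364.5)))
E
python3 plan.py 502 364.5 46 -13
```

```text
time_s: 16.07
tool_pos: [0.5026, 0.3605, 0.1505]
tool_rot: [-86.1, 89.9, -99.3]
force: [-0.1, -0.5, -0.1]
grip_width: 0.0366
(array([500.93254425, 367.26258714,  76.75090702,  -0.63572541]), np.float64(0.3487229253690671), 3000)
t 16.12 at [502.8 360.3 150.8] psi -13.16 grip 36.6 q7 -57.5
shift [104.8, 4.0, -1.8] turn [-0.0028, 0.0005, 0.0015] rows 2.5 0.0
```

View pics/w7.png

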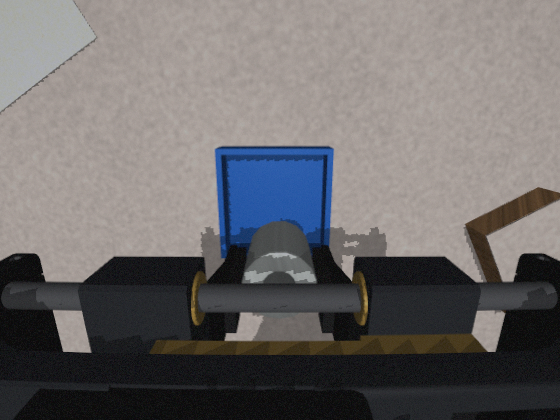

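```bash
python3 -m pendant '[[25,[25,6.3,-3.4],[0,0,0]],[25,[55,6.3,-3.4],[0,0,0]],[25,[80,6.3,-3.4],[0,0,0]],[25,[94,6.3,-3.4],[0,0,0]],[25,[100,6.3,-3.4],[0,0,0]],[25,[102,6.3,-3.4],[0,0,0]],[25,[102.5,6.3,-3.4],[0,0,0]],[25,[102.5,6.3,-3.4],[0,0,0]],[25,[102.5,6.3,-3.4],[0,0,0]]]';python3 plan.py 501 367 46.5 -13
```

```text
time_s: 16.87
tool_pos: [0.5013, 0.3702, 0.0503]
tool_rot: [45.7, 89.8, 32.7]
force: [0.0, 0.2, -1.1]
grip_width: 0.0368
t 16.87 at [501.3 370.2  50.3] psi -13.02 grip 36.8 q7 -60.3
shift [3.8, -3.2, 0.4] turn [-0.0003, 0.002, -0.0021] rows 0.1 0.0
```

```bash
python3 -m pendant '[[25,[2,-2,0],[0,0,0]],[25,[3,-2,0],[0,0,0]],[25,[3,-2,0],[0,0,0]],[25,[3,-2,0],[0,0,0]]]';python3 plan.py 501 367 46.5 -13
```

```text
time_s: 17.2
tool_pos: [0.5003, 0.3676, 0.0464]
tool_rot: [15.7, 89.9, 2.7]
force: [-1.0, -1.1, 2.7]
grip_width: 0.037
t 17.2 at [500.3 367.6  46.4] psi -13.02 grip 37.0 q7 -60.2
shift [-0.1, -0.4, 0.8] turn [-0.0003, 0.0011, -0.0003] rows 0.0 0.0
```

```bash
python3 -m pendant '[[48,[0,0,0],[0,0,0]],[48,[0,0,0],[0,0,0]],[48,[0,0,0],[0,0,0]],[48,[-30,0,0],[0,0,0]],[48,[-70,0,0],[0,0,0]],[48,[-104,0,0],[0,0,0]],[48,[-104,0,0],[0,0,0]],[48,[-104,0,0],[0,0,0]]]'
python3 - <<'E'
from h import *
cv2.imwrite("pics/w8.png",optics.read_camera("wrist")["image"])
E
python3 plan.py 442.5 132 150 -56.6
```

```text
time_s: 17.87
tool_pos: [0.501, 0.3689, 0.1522]
tool_rot: [46.8, 89.7, 33.9]
force: [-0.4, -0.3, -0.5]
grip_width: 0.0479
t 17.92 at [500.  367.8 150. ] psi -13.0 grip 48.0 q7 -58.1
shift [-0.2, -242.7, -3.0] turn [0.761, 0.0006, -0.0012] rows 5.8 6.1
```

View pics/w8.png

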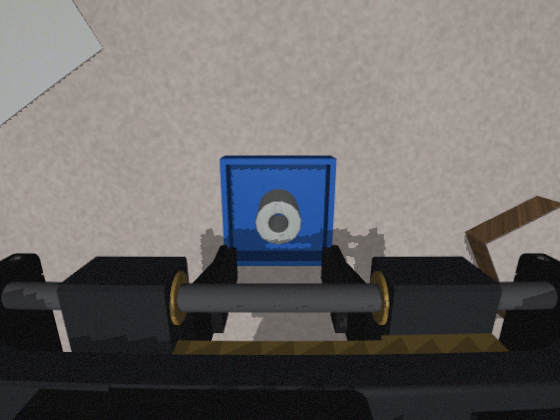

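Bushing stands upright in the blue tray at (278,222). Now the red plate.

```bash
python3 -m pendant '[[60,[0,-243,-3],[0.761,0,0]],[60,[0,-243,-3],[0.761,0,0]],[60,[0,-243,-3],[0.761,0,0]],[60,[0,-243,-3],[0.761,0,0]],[60,[0,-243,-3],[0.761,0,0]],[60,[0,-243,-3],[0.761,0,0]],[60,[0,-243,-3],[0.761,0,0]],[60,[0,-243,-3],[0.761,0,0]],[60,[0,-243,-3],[0.761,0,0]]]'
python3 - <<'E'
from fit import *
c=optics.read_camera("wrist"); cv2.imwrite("pics/w9.png",c["image"]); P=cloud(c)
print(fit("red_plate",[P],center=(450,130))); print(fit("yellow_plate",[P]));print(fit("plate_tray",[P]))
E
python3 plan.py 442.5 132 34 -56.6
```

```text
time_s: 18.67
tool_pos: [0.4416, 0.1319, 0.1486]
tool_rot: [-127.0, 89.9, 176.5]
force: [0.7, 0.6, -0.2]
grip_width: 0.06
(array([442.37169637, 132.27341256, 303.61928227,  -0.77013263]), np.float64(0.38511710859224024), 2815)
(array([442.51422839,  21.87208248,  52.12948314,  -0.77317028]), np.float64(0.5982469117080553), 1355)
(array([ 6.38981065e+02,  7.39903390e+00,  1.63855572e+02, -5.82482212e-01]), np.float64(0.40366198277483534), 3000)
t 18.72 at [441.8 132.6 148.8] psi -56.46 grip 60.2 q7 -76.4
shift [114.8, 0.4, 1.0] turn [0.0024, -0.0009, 0.001] rows 2.8 0.0
```

View pics/w9.png

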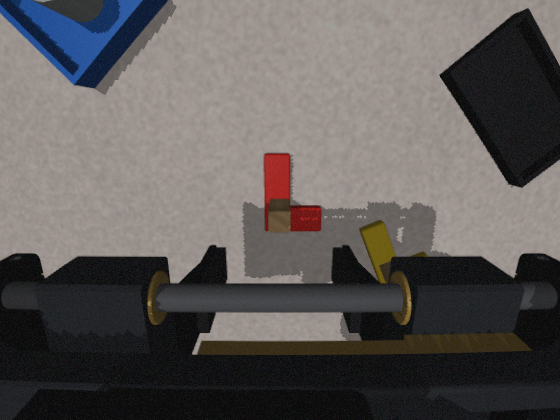

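```bash
python3 -m pendant '[[50,[40,0,0.5],[0,0,0]],[50,[80,0,0.5],[0,0,0]],[50,[105,0,0.5],[0,0,0]],[50,[113,0,0.5],[0,0,0]],[50,[115,0,0.5],[0,0,0]],[50,[115,0,0.5],[0,0,0]],[8,[115,0,0.5],[0,0,0]],[8,[115,0,0.5],[0,0,0]],[8,[115,0,0.5],[0,0,0]],[8,[115,0,0.5],[0,0,0]]]' 20; python3 -m pendant '[[8,[0,0,0],[0,0,0]],[8,[0,0,0],[0,0,0]],[8,[0,0,0],[0,0,0]],[8,[0,0,0],[0,0,0]],[8,[0,0,0],[0,0,0]],[8,[0,0,0],[0,0,0]]]';  python3 plan.py 618.5 -15.5 130 -16.1
```

```text
time_s: 19.55
tool_pos: [0.4434, 0.1313, 0.0357]
tool_rot: [66.7, 89.9, 10.1]
force: [0.7, 0.5, 0.0]
grip_width: 0.0312
time_s: 20.05
tool_pos: [0.4427, 0.1311, 0.035]
tool_rot: [55.2, 90.0, -1.4]
force: [-2.5, 0.1, 5.5]
grip_width: 0.0179
t 20.05 at [442.7 131.1  35. ] psi -56.61 grip 17.9 q7 -78.7
shift [-94.9, 66.1, 219.2] turn [-0.707, 0.0004, -0.0003] rows 5.9 5.7
```

```bash
python3 -m pendant '[[8,[-40,0,0],[0,0,0]],[8,[-75,0,0],[0,0,0]],[8,[-95,66,219.5],[-0.707,0,0]],[8,[-95,66,219.5],[-0.707,0,0]],[8,[-95,66,219.5],[-0.707,0,0]],[8,[-95,66,219.5],[-0.707,0,0]],[8,[-95,66,219.5],[-0.707,0,0]],[8,[-95,66,219.5],[-0.707,0,0]],[8,[-95,66,219.5],[-0.707,0,0]],[8,[-95,66,219.5],[-0.707,0,0]]]';python3 -m pendant '[[8,[0,0,0],[0,0,0]],[8,[0,0,0],[0,0,0]],[8,[0,0,0],[0,0,0]],[8,[0,0,0],[0,0,0]]]'
python3 - <<'E'
from fit import *
c=optics.read_camera("wrist"); cv2.imwrite("pics/w10.png",c["image"]); P=cloud(c)
print(fit("plate_tray",[P])); 
z=telemetry.get_obs()["tool_pos"][2]*1e3-35
print(z,fit("red_plate",[P],center=(628,5),rad=60,z0=z))
E
python3 plan.py 618.5 -15.9 41 -16.1
```

```text
time_s: 20.88
tool_pos: [0.6185, -0.0174, 0.1284]
tool_rot: [-169.2, 89.9, 174.5]
force: [-0.7, 1.1, -0.9]
grip_width: 0.0175
time_s: 21.22
tool_pos: [0.6178, -0.0146, 0.1297]
tool_rot: [139.4, 90.0, 123.4]
force: [-0.1, 0.2, -0.9]
grip_width: 0.0177
(array([ 6.38747524e+02,  7.46954620e+00,  1.63809623e+02, -6.32973222e-01]), np.float64(0.3768933901629943), 3000)
94.78470355245119 (array([623.83165939,   1.77390231, 344.05359188,  -0.98373128]), np.float64(0.7666970493853569), 3000)
t 21.27 at [618.  -14.9 129.8] psi -16.03 grip 17.4 q7 -19.5
shift [88.8, -0.8, 0.8] turn [0.0013, 0.0002, -0.0] rows 2.1 0.0
```

View pics/w10.png

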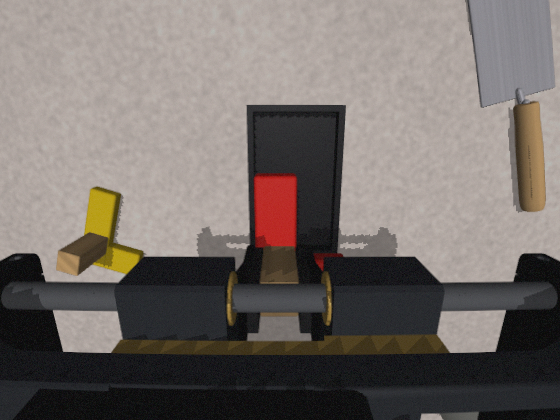

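```bash
cat > held.py <<'E'
from plan import *
def held(color):
    c=optics.read_camera("wrist"); P=cloud(c); o,p,Rm=tool()
    hsv=cv2.cvtColor(c["image"],cv2.COLOR_BGR2HSV); h=hsv[...,0].astype(int)
    m=((h<8)|(h>172)) if color=="red" else ((h>20)&(h<36))
    m&=(hsv[...,1]>140)&(hsv[...,2]>60)
    q=P[m]*1e3; q=q[np.isfinite(q).all(1)]
    t=Rm.inv().apply(q-p)
    t=t[(np.abs(t[:,2])<60)&(np.abs(t[:,1])<70)&(np.abs(t[:,0])<60)]
    top=t[np.abs(t[:,0]-np.median(t[:,0]))<2.5]
    print("n",len(top),"depth med",np.median(top[:,0]),"y",np.round(np.percentile(top[:,1],[1,99]),1))
    rect=cv2.minAreaRect(top[:,1:].astype(np.float32)); print("rect (y,z)",rect)
    for lo in range(-60,60,10):
        s=top[(top[:,1]>=lo)&(top[:,1]<lo+10)]
        if len(s)>15: print(lo,len(s),"z",np.round(np.percentile(s[:,2],[2,98]),1),"x",round(np.median(s[:,0]),1))
if __name__=="__main__": held(sys.argv[1])
E
python3 held.py red
```

```text
n 3056 depth med 23.96715674133464 y [-1.9 49.7]
rect (y,z) ((21.3934326171875, 6.607583999633789), (39.47376251220703, 57.3881721496582), 89.10356903076172)
-10 62 z [22.5 26.7] x 24.2
0 106 z [-12.8  21.3] x 24.1
10 662 z [-12.7  10.3] x 23.9
20 703 z [-12.6  10.1] x 23.9
30 742 z [-12.8  10. ] x 24.0
40 781 z [-12.5  10. ] x 24.1
```

```bash
python3 -m pendant '[[8,[30,-0.5,0.5],[0,0,0]],[8,[55,-0.5,0.5],[0,0,0]],[8,[72,-0.5,0.5],[0,0,0]],[8,[80,-0.5,0.5],[0,0,0]],[8,[85,-0.5,0.5],[0,0,0]],[8,[87,-0.5,0.5],[0,0,0]],[8,[88,-0.5,0.5],[0,0,0]],[8,[88,-0.5,0.5],[0,0,0]],[8,[88,-0.5,0.5],[0,0,0]]]';python3 plan.py 618.5 -15.9 40 -16.1
```

```text
time_s: 22.07
tool_pos: [0.6196, -0.0165, 0.0428]
tool_rot: [14.0, 89.9, -2.1]
force: [0.6, -0.4, -0.5]
grip_width: 0.0177
t 22.07 at [619.6 -16.5  42.8] psi -16.1 grip 17.7 q7 -20.2
shift [2.8, 0.2, -1.2] turn [0.0, 0.002, -0.0005] rows 0.1 0.0
```

```bash
python3 -m pendant '[[8,[1.5,0,-0.5],[0,0,0]],[8,[2.5,0,-0.5],[0,0,0]],[8,[2.5,0,-0.5],[0,0,0]],[8,[2.5,0,-0.5],[0,0,0]]]';python3 plan.py 618.5 -15.9 40 -16.1; python3 -m pendant '[[40,[0,0,0],[0,0,0]],[40,[0,0,0],[0,0,0]],[40,[0,0,0],[0,0,0]],[40,[0,0,0],[0,0,0]],[40,[-30,0,0],[0,0,0]],[40,[-70,0,0],[0,0,0]],[40,[-110,0,0],[0,0,0]],[40,[-110,0,0],[0,0,0]],[40,[-110,0,0],[0,0,0]]]'
python3 - <<'E'
from fit import *
c=optics.read_camera("wrist"); cv2.imwrite("pics/w11.png",c["image"]); P=cloud(c)
print(fit("plate_tray",[P])); 
z=5
print(fit("red_plate",[P],center=(625,0),rad=50,z0=13)); print(fit("yellow_plate",[P]))
E
python3 plan.py 450.3 3.9 150 57
```

```text
time_s: 22.4
tool_pos: [0.6189, -0.0163, 0.0401]
tool_rot: [12.7, 89.9, -3.4]
force: [-0.5, -0.1, 4.4]
grip_width: 0.0173
t 22.4 at [618.9 -16.3  40.1] psi -16.1 grip 17.3 q7 -20.3
shift [0.1, 0.3, -0.5] turn [-0.0, 0.0014, -0.0003] rows 0.0 0.0
time_s: 23.15
tool_pos: [0.6203, -0.0163, 0.1523]
tool_rot: [14.3, 89.6, -1.8]
force: [-0.7, 0.5, -0.9]
grip_width: 0.0397
(array([ 6.38752967e+02,  7.68070398e+00,  1.63710634e+02, -5.13212938e-01]), np.float64(0.5106034299465065), 3000)
(array([617.66426106, -16.41561685, 348.27853607,   3.09367955]), np.float64(0.9467893756202379), 3000)
(array([450.37553166,   3.87773863, 327.32444493,  -0.74869587]), np.float64(0.36325228589385006), 3000)
t 23.2 at [618.6 -16.3 149.8] psi -16.1 grip 39.6 q7 -19.3
shift [-0.5, -27.2, -167.3] turn [-1.2758, 0.0016, 0.0008] rows 4.1 10.2
```

View pics/w11.png

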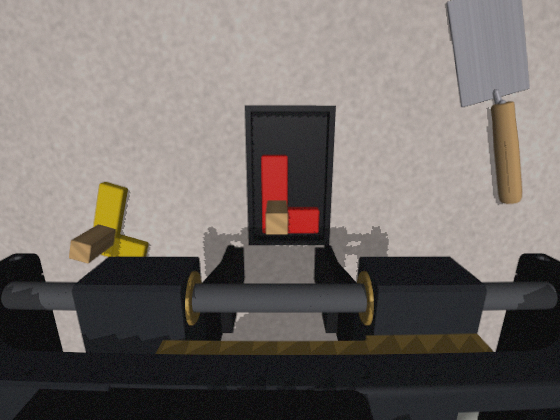

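```bash
cat > redfit.py <<'E'
from fit import *
def fitcol(cam,color,cen,rad=75,z0=5):
    c=optics.read_camera(cam); P=cloud(c)
    hsv=cv2.cvtColor(c["image"],cv2.COLOR_BGR2HSV); h=hsv[...,0].astype(int)
    m=((h<8)|(h>172)) if color=="red" else ((h>20)&(h<36))
    m&=(hsv[...,1]>140)&(hsv[...,2]>50)
    Z=P[...,2]*1e3
    P[~(m|(Z>26))]=np.nan
    return fit("red_plate",[P],center=cen,rad=rad,z0=z0)
if __name__=="__main__":
    r=fitcol("wrist","red",(625,0),50); print(r)
    x=r[0]; 
    t=np.array([638.75,7.55]); a=np.radians(-16.2); d=x[:2]-t
    print("in tray",np.cos(a)*d[0]+np.sin(a)*d[1],-np.sin(a)*d[0]+np.cos(a)*d[1],(x[2]+16.2)%360)
E
python3 redfit.py
```

```text
(array([619.46191566, -16.87807157, 344.02071926,  -0.79876221]), np.float64(0.38453870489610864), 2812)
in tray -11.707010896857376 -28.839326861155584 0.22071925712913298
```

```bash
python3 -m pendant '[[60,[0,-27,-167],[-1.277,0,0]],[60,[0,-27,-167],[-1.277,0,0]],[60,[0,-27,-167],[-1.277,0,0]],[60,[0,-27,-167],[-1.277,0,0]],[60,[0,-27,-167],[-1.277,0,0]],[60,[0,-27,-167],[-1.277,0,0]],[60,[0,-27,-167],[-1.277,0,0]],[60,[0,-27,-167],[-1.277,0,0]],[60,[0,-27,-167],[-1.277,0,0]],[60,[0,-27,-167],[-1.277,0,0]]]';python3 -m pendant '[[50,[0,0,0],[-0.03,0,0]],[50,[0,0,0],[-0.03,0,0]],[50,[0,0,0],[-0.03,0,0]]]'
python3 - <<'E'
from fit import *
c=optics.read_camera("wrist"); cv2.imwrite("pics/w12.png",c["image"]); P=cloud(c)
print(fit("yellow_plate",[P]))
E
python3 plan.py 450.4 3.9 35 57.1
```

```text
time_s: 24.08
tool_pos: [0.4488, 0.0039, 0.147]
tool_rot: [123.2, 89.8, 179.0]
force: [0.1, 0.8, -1.3]
grip_width: 0.0603
time_s: 24.33
tool_pos: [0.4493, 0.004, 0.1476]
tool_rot: [120.6, 89.8, 177.8]
force: [0.1, 0.4, 0.1]
grip_width: 0.0519
(array([450.12141096,   3.78869311, 326.75863368,  -0.79384126]), np.float64(0.36976467441713634), 2925)
t 24.38 at [449.5   4.  147.9] psi 57.17 grip 50.8 q7 53.7
shift [112.9, -1.0, 0.6] turn [0.0012, -0.0012, -0.002] rows 2.7 0.0
```

View pics/w12.png

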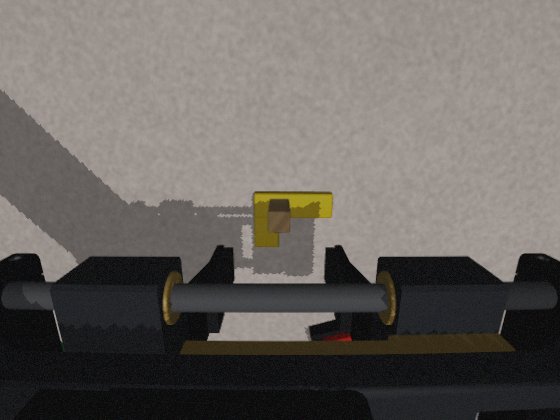

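```bash
python3 -m pendant '[[50,[40,-0.5,0.5],[0.003,0,0]],[50,[80,-0.5,0.5],[0.003,0,0]],[50,[103,-0.5,0.5],[0.003,0,0]],[50,[111,-0.5,0.5],[0.003,0,0]],[50,[113,-0.5,0.5],[0.003,0,0]],[50,[113,-0.5,0.5],[0.003,0,0]],[8,[113,-0.5,0.5],[0.003,0,0]],[8,[113,-0.5,0.5],[0.003,0,0]],[8,[113,-0.5,0.5],[0.003,0,0]],[8,[113,-0.5,0.5],[0.003,0,0]]]' 20; python3 -m pendant '[[8,[0,0,0],[0,0,0]],[8,[0,0,0],[0,0,0]],[8,[0,0,0],[0,0,0]],[8,[0,0,0],[0,0,0]],[8,[0,0,0],[0,0,0]],[8,[0,0,0],[0,0,0]]]';  python3 plan.py 659.5 30.3 130 -106.2
```

```text
time_s: 25.22
tool_pos: [0.4519, 0.0041, 0.0372]
tool_rot: [-62.7, 89.9, -5.7]
force: [0.4, -0.2, 0.9]
grip_width: 0.0308
time_s: 25.72
tool_pos: [0.4513, 0.0041, 0.0365]
tool_rot: [-78.8, 90.0, -21.7]
force: [-0.6, 0.8, 6.1]
grip_width: 0.018
t 25.72 at [451.3   4.1  36.5] psi 57.06 grip 18.0 q7 51.4
shift [-93.5, -160.6, 135.2] turn [2.8495, 0.0007, -0.0] rows 5.5 22.8
```

```bash
python3 -m pendant '[[8,[-40,0,0],[0,0,0]],[8,[-75,0,0],[0,0,0]],[8,[-95,0,0],[0.12,0,0]],[8,[-95,-30,25],[0.24,0,0]],[8,[-95,-60,50],[0.36,0,0]],[8,[-95,-90,76],[0.48,0,0]],[8,[-95,-110,93],[0.6,0,0]],[8,[-95,-130,110],[0.72,0,0]],[8,[-95,-150,126],[0.84,0,0]],[8,[-95,-160.5,135],[0.96,0,0]]]'; python3 plan.py 659.5 30.3 130 -106.2
```

```text
time_s: 26.55
tool_pos: [0.6612, 0.0307, 0.1297]
tool_rot: [79.3, 90.0, 81.0]
force: [-0.4, -0.4, 0.4]
grip_width: 0.0179
t 26.55 at [661.2  30.7 129.7] psi 1.74 grip 17.9 q7 -5.7
shift [-0.3, -0.3, -1.7] turn [1.8838, -0.0003, -0.0003] rows 0.0 15.1
```

```bash
python3 -m pendant '[[8,[0,0,0],[0.12,0,0]],[8,[0,0,0],[0.24,0,0]],[8,[0,0,0],[0.36,0,0]],[8,[0,0,0],[0.48,0,0]],[8,[0,0,0],[0.6,0,0]],[8,[0,0,0],[0.72,0,0]],[8,[0,0,0],[0.84,0,0]],[8,[0,0,0],[0.96,0,0]],[8,[0,0,0],[1.08,0,0]],[8,[0,0,0],[1.2,0,0]]]'; python3 plan.py 659.5 30.3 130 -106.2
```

```text
time_s: 27.38
tool_pos: [0.6587, 0.0304, 0.13]
tool_rot: [-111.9, 89.9, -178.9]
force: [-0.4, 0.5, -0.5]
grip_width: 0.0176
t 27.38 at [658.7  30.4 130. ] psi -67.03 grip 17.6 q7 -71.1
shift [0.0, 0.7, 0.4] turn [0.6837, -0.0001, 0.0013] rows 0.0 5.5
```

```bash
python3 -m pendant '[[8,[0,0.3,0],[0.12,0,0]],[8,[0,0.3,0],[0.24,0,0]],[8,[0,0.3,0],[0.36,0,0]],[8,[0,0.3,0],[0.48,0,0]],[8,[0,0.3,0],[0.6,0,0]],[8,[0,0.3,0],[0.684,0,0]],[8,[0,0.3,0],[0.684,0,0]],[8,[0,0.3,0],[0.684,0,0]],[8,[0,0.3,0],[0.684,0,0]]]'; python3 held.py yellow
python3 - <<'E'
from fit import *
c=optics.read_camera("wrist"); cv2.imwrite("pics/w13.png",c["image"])
E
python3 plan.py 659.5 30.3 42 -106.2
```

```text
time_s: 28.13
tool_pos: [0.6592, 0.0305, 0.1306]
tool_rot: [-69.1, 90.0, -174.9]
force: [-0.6, -0.5, 0.0]
grip_width: 0.0178
n 2406 depth med 25.53784320304574 y [-2.6 17.1]
rect (y,z) ((5.6341681480407715, 12.609245300292969), (23.38345718383789, 73.19566345214844), 0.3074900507926941)
-10 66 z [-23.8  25.3] x 25.4
0 838 z [-23.   48.1] x 25.4
10 1502 z [-22.6  47.1] x 25.6
t 28.23 at [659.3  30.4 130.8] psi -105.8 grip 17.7 q7 -107.9
shift [88.8, 0.2, 0.0] turn [0.007, 0.0, 0.0003] rows 2.1 0.1
```

View pics/w13.png

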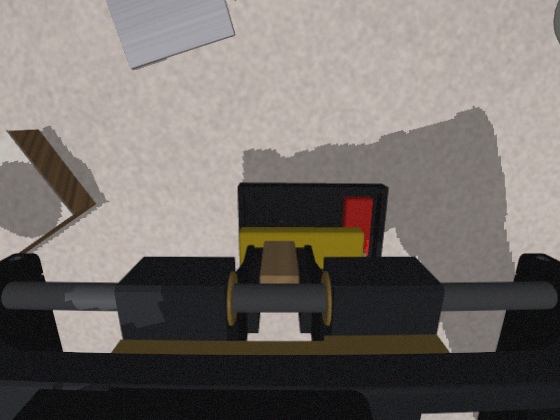

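```bash
python3 -m pendant '[[8,[0,0,0],[0.007,0,0]],[8,[0,0,0],[0.007,0,0]]]'
python3 - <<'E'
from plan import *
o,p,Rm=tool(); c=optics.read_camera("wrist"); P=cloud(c)
hsv=cv2.cvtColor(c["image"],cv2.COLOR_BGR2HSV); h=hsv[...,0].astype(int)
m=((h>20)&(h<36))&(hsv[...,1]>140)&(hsv[...,2]>60)
q=P[m]*1e3; t=Rm.inv().apply(q-p); t=t[(np.abs(t[:,2])<60)&(np.abs(t[:,1])<70)]
for lo in np.arange(-4,22,1.):
    s=t[(t[:,1]>=lo)&(t[:,1]<lo+1)]
    if len(s): print(lo,len(s),np.round(np.percentile(s[:,2],[0,100]),1),"x",np.round(np.percentile(s[:,0],[5,50,95]),1))
# post top
q=P.reshape(-1,3)*1e3; t=Rm.inv().apply(q-p); 
img=c["image"]; rows=[]
for r in range(225,300,8):
    print(r,[tuple(int(v) for v in np.round(Rm.inv().apply(P[r,cc]*1e3-p))) for cc in (262,270,280,290,298)])
E
```

```text
time_s: 28.4
tool_pos: [0.6594, 0.0303, 0.1311]
tool_rot: [99.0, 90.0, -7.3]
force: [-0.0, -0.0, -0.2]
grip_width: 0.018
-4.0 6 [-23.8  25.3] x [24.7 25.4 25.9]
-3.0 14 [-23.7  25.2] x [24.1 25.1 25.9]
-2.0 16 [-23.8  25.1] x [24.5 25.4 26.2]
-1.0 18 [-23.8  25.1] x [24.2 25.4 26. ]
0.0 19 [-23.7  49.4] x [24.8 25.7 26.4]
1.0 41 [-23.8  49.1] x [24.5 25.7 26.3]
2.0 85 [-23.7  49.2] x [24.1 25.1 26.5]
3.0 76 [-23.   48.7] x [24.4 25.2 26. ]
4.0 99 [-23.6  48.7] x [24.4 25.  26.2]
5.0 78 [-23.4  48.9] x [24.3 25.2 26.5]
6.0 92 [-23.5  48.4] x [24.1 25.3 26.2]
7.0 89 [-23.4  48.5] x [24.5 25.1 26.2]
8.0 124 [-23.5  48.4] x [24.3 25.5 26.1]
9.0 128 [-23.5  48.6] x [24.4 25.2 26.4]
10.0 168 [-23.4  48.4] x [18.9 25.3 26.3]
11.0 172 [-24.   48.9] x [20.4 25.3 26.2]
12.0 228 [-23.9  48.5] x [ 3.9 25.1 26.4]
13.0 202 [-23.8  48.3] x [24.2 25.4 26.2]
14.0 201 [-23.8  48.7] x [24.4 25.2 26.5]
15.0 237 [-23.7  48.6] x [24.4 25.5 26.8]
16.0 567 [-23.8  48.4] x [25.2 28.  34.7]
17.0 249 [-22.7  46.9] x [26.4 30.2 34.2]
225 [(126, -13, -16), (127, -13, -9), (127, -13, 0), (126, -13, 10), (126, -13, 17)]Traceback (most recent call last):
  File "<stdin>", line 13, in <module>
  File "<stdin>", line 13, in <genexpr>
ValueError: cannot convert float NaN to integer
```

Run:
```python
from plan import *
from fit import *
import fit as F
o,p,Rm=tool(); c=optics.read_camera("wrist"); P=cloud(c); print(p)
hsv=cv2.cvtColor(c["image"],cv2.COLOR_BGR2HSV); h=hsv[...,0].astype(int)
red=((h<8)|(h>172))&(hsv[...,1]>140)&(hsv[...,2]>50)
Pt=P.copy(); Pt[red]=np.nan; Pt[...,2][Pt[...,2]>.022]=np.nan; print("tray",fit("plate_tray",[Pt],center=(638.7,7.5)))
q=P[red]*1e3; print("red",len(q),np.round(np.nanmedian(q,0),1))
b=q[(np.hypot(q[:,0]-638,q[:,1]-8)<60)]; a=np.radians(-16.2); d=b-[638.75,7.55,0]; tx=np.cos(a)*d[:,0]+np.sin(a)*d[:,1]; ty=-np.sin(a)*d[:,0]+np.cos(a)*d[:,1]
print("red tray x",np.percentile(tx,[1,99]),"y",np.percentile(ty,[1,99]))
# yellow held: colour yellow or post above plate, exclude fingers (dark)
yel=((h>10)&(h<36))&(hsv[...,1]>70)&(hsv[...,2]>60); Py=P.copy(); Py[~yel]=np.nan
print("held",fit("yellow_plate",[Py],center=(659.5-5,30-5),rad=75,z0=p[2]-36.8))
```

```text
[659.42188429  30.27659519 131.1296637 ]
tray (array([ 6.39125247e+02,  7.29049761e+00,  1.63966488e+02, -6.10213879e-01]), np.float64(0.3332994092195918), 3000)
red 1065 [641.9 -36.3  16. ]
red tray x [-19.1232499   29.10996275] y [-52.74002232 -28.5063741 ]
held (array([ 6.62565059e+02,  3.06829942e+01,  1.63637096e+02, -5.36930830e-01]), np.float64(0.2742032855824448), 3000)
```

```bash
python3 -m pendant '[[8,[30,-2,1.4],[-0.004,0,0]],[8,[50,-2,1.4],[-0.004,0,0]],[8,[62,-2,1.4],[-0.004,0,0]],[8,[66,-2,1.4],[-0.004,0,0]],[8,[66,-2,1.4],[-0.004,0,0]],[8,[66,-2,1.4],[-0.004,0,0]],[8,[66,-2,1.4],[-0.004,0,0]]]'
python3 - <<'E'
from plan import *
from fit import *
o,p,Rm=tool(); c=optics.read_camera("wrist"); P=cloud(c); print(p); cv2.imwrite("pics/w14.png",c["image"])
hsv=cv2.cvtColor(c["image"],cv2.COLOR_BGR2HSV); h=hsv[...,0].astype(int)
yel=((h>10)&(h<36))&(hsv[...,1]>70)&(hsv[...,2]>60); Py=P.copy(); Py[~yel]=np.nan
print("held",fit("yellow_plate",[Py],center=(655,25),rad=75,z0=p[2]-36.8))
for cam in ["side","scene"]:
    cv2.imwrite(f"pics/{cam}14.png",cv2.resize(optics.read_camera(cam)["image"][150:300,200:400],None,fx=4,fy=4,interpolation=cv2.INTER_CUBIC))
E
```

```text
time_s: 29.08
tool_pos: [0.6583, 0.0296, 0.0667]
tool_rot: [109.9, 89.8, 3.9]
force: [0.5, 0.4, -1.1]
grip_width: 0.0178
[658.30579627  29.58425574  66.67243401]
held (array([ 6.61395707e+02,  2.97380304e+01,  1.63879670e+02, -4.68990675e-01]), np.float64(0.27177416948839905), 3000)
```

View pics/w14.png

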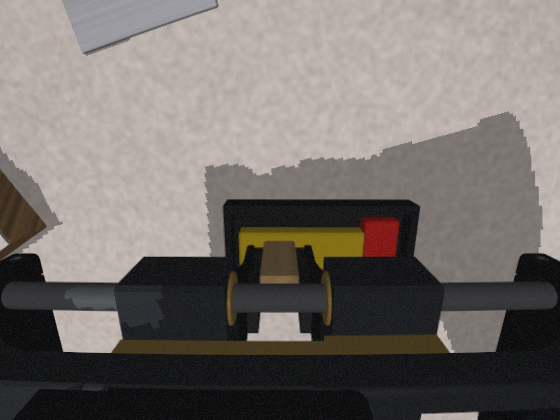

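View pics/scene14.png

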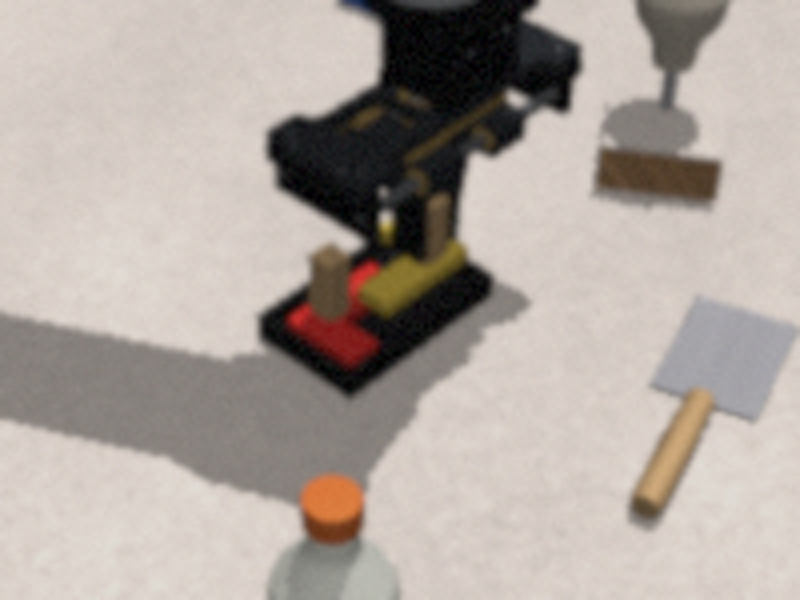

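```bash
python3 -m pendant '[[8,[4,-1,0],[0,0,0]],[8,[9,-1,0],[0,0,0]],[8,[14,-1,0],[0,0,0]],[8,[18,-1,0],[0,0,0]],[8,[21,-1,0],[0,0,0]],[8,[23,-1,0],[0,0,0]],[8,[24,-1,0],[0,0,0]],[8,[24,-1,0],[0,0,0]],[8,[24,-1,0],[0,0,0]]]';python3 plan.py 660 30 41.5 -106.2
```

```text
time_s: 29.98
tool_pos: [0.6561, 0.0298, 0.0415]
tool_rot: [-73.3, 90.0, -179.4]
force: [-1.8, 0.1, 4.0]
grip_width: 0.018
t 29.98 at [656.1  29.8  41.5] psi -106.06 grip 18.0 q7 -107.5
shift [0.0, 3.7, -1.3] turn [0.0025, 0.0001, 0.0002] rows 0.1 0.0
```

Run:
```python
from plan import *
from fit import *
o,p,Rm=tool(); c=optics.read_camera("wrist"); P=cloud(c); print(p); cv2.imwrite("pics/w15.png",c["image"])
hsv=cv2.cvtColor(c["image"],cv2.COLOR_BGR2HSV); h=hsv[...,0].astype(int)
yel=((h>10)&(h<36))&(hsv[...,1]>70)&(hsv[...,2]>60); Py=P.copy(); Py[~yel]=np.nan
print("held",fit("yellow_plate",[Py],center=(655,25),rad=75,z0=5))
```

```text
[656.06718674  29.82037454  41.52046057]
held (array([659.13487407,  29.96401278, 163.76628677,  -0.72206688]), np.float64(0.26698251782251603), 3000)
```

View pics/w15.png

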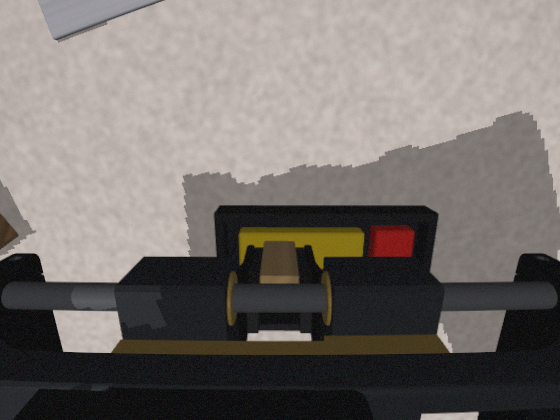

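```bash
python3 -m pendant '[[36,[0,0,0],[0,0,0]],[36,[0,0,0],[0,0,0]],[36,[0,0,0],[0,0,0]],[36,[0,0,0],[0,0,0]],[36,[-30,0,0],[0,0,0]],[36,[-70,0,0],[0,0,0]],[36,[-110,0,0],[0,0,0]],[36,[-150,0,0],[0,0,0]],[36,[-150,0,0],[0,0,0]],[36,[-150,0,0],[0,0,0]]]'; python3 -m pendant '[[60,[-30,100,0],[0,0,0]],[60,[-30,100,0],[0,0,0]],[60,[-30,100,0],[0,0,0]],[60,[-30,100,0],[0,0,0]]]'
python3 - <<'E'
from redfit import *
P={}
for cam in ["wrist","side","scene"]:
    c=optics.read_camera(cam); P[cam]=cloud(c); cv2.imwrite(f"pics/{cam}16.png",c["image"])
    print(cam,"red",fitcol(cam,"red",(625,0),70),"yel",fitcol(cam,"yel",(655,20),70))
    print("tray",fit("plate_tray",[P[cam]]))
for n in ["pale_blank","dark_blank","bushing"]:
    cen={"pale_blank":(508,-412),"dark_blank":(507,-335),"bushing":(501,367)}[n]
    for cam in ["side","scene"]: print(n,cam,fit(n,[P[cam]],center=cen,rad=32,z0=36) if 0 else None)
for cam in ["side","scene"]:
    for n,(x,y) in dict(pale=(508,-412),dark=(507,-335),bush=(501,367),stand=(738,234),glue=(757,-273)).items():
        q=P[cam].reshape(-1,3)*1e3; m=(np.hypot(q[:,0]-x,q[:,1]-y)<35); print(cam,n,np.round(np.nanpercentile(q[m][:,2],[80,95,99]),1))
E
```

```text
time_s: 30.87
tool_pos: [0.6582, 0.0299, 0.1949]
tool_rot: [111.9, 89.6, 5.9]
force: [0.6, 0.1, -0.3]
grip_width: 0.0362
time_s: 31.2
tool_pos: [0.755, -0.0005, 0.2191]
tool_rot: [31.3, 89.9, -75.0]
force: [-1.8, -0.7, -0.1]
grip_width: 0.0546
wrist red (array([656.60280289,  24.37213956, 157.69681609,   1.84761806]), np.float64(1.6133925984442872), 632) yel (array([659.11442724,  29.85353813, 163.91794636,  -0.69914994]), np.float64(0.3621325207425272), 1422)
tray (array([642.34681032,   6.26152043, 167.53600369,  10.91591764]), np.float64(1.1024195429575414), 2472)
side red (array([619.55399928, -19.31318115, 342.53332534,  -1.25718785]), np.float64(1.004971238981354), 443) yel (array([658.0603491 ,  27.14981471, 161.19604004,  -1.4890552 ]), np.float64(1.1256587826691593), 444)
tray (array([638.32252408,   4.61246834, 163.83124129,  10.24173586]), np.float64(1.1778080548667518), 1038)
scene red (array([616.13106869, -17.40794734, 343.87880664,   1.1613722 ]), np.float64(1.0546927636831072), 600) yel (array([655.09713033,  29.48630621, 163.64398288,   1.43609101]), np.float64(1.238771428265062), 545)
tray (array([635.32030733,   6.98176558, 164.07513521,  12.4888059 ]), np.float64(1.2666976248396473), 1157)
pale_blank side None
pale_blank scene None
dark_blank side None
dark_blank scene None
bushing side None
bushing scene None
side pale [64.3 65.5 66.3]
side dark [64.  65.1 65.8]
side bush [51.2 53.7 54.4]
side stand [146.7 156.6 159.1]
side glue [115.  148.6 150. ]
scene pale [65.7 66.9 68. ]
scene dark [65.7 67.  68.1]
scene bush [53.9 55.5 55.7]
scene stand [136.9 153.7 157.3]
scene glue [111.  150.  151.7]
```

View pics/side16.png

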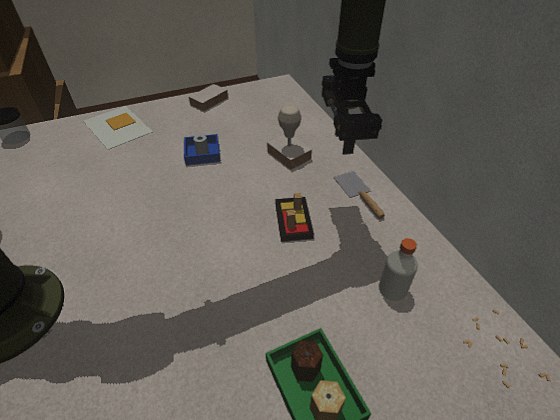

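View pics/wrist16.png

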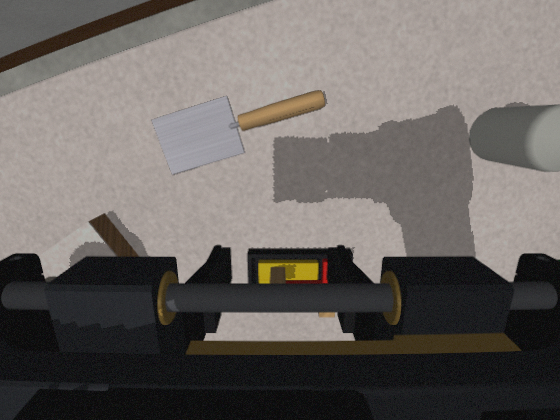

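View pics/scene16.png

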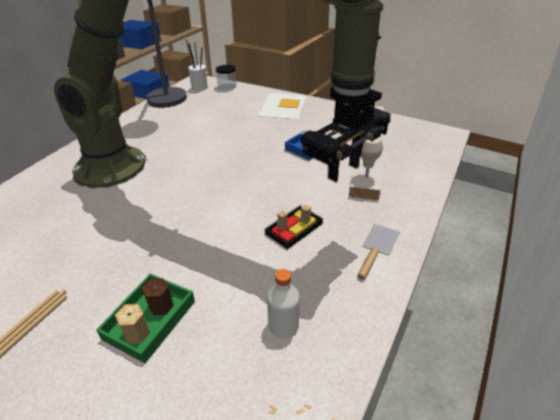

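```bash
python3 -m pendant '[[60,[-10,0,0],[0,0,0]],[60,[-10,0,0],[0,0,0]],[60,[-10,0,0],[0,0,0]],[60,[-10,0,0],[0,0,0]]]'; python3 -c "
from cell import env; print(env.sign_off())"
```

```text
time_s: 31.98
tool_pos: [0.7524, 0.0022, 0.2317]
tool_rot: [106.9, 89.9, 0.8]
force: [0.7, -0.7, -0.6]
grip_width: 0.06
the job is handed in; nothing more can be done
None
```

The job is done and handed in at about 32 s of the 115 s, in the order asked. The pale and dark blanks stand upright in the green tray, the bushing stands upright in the blue tray, and the red and yellow plates are nested in the black tray. I kept the arm clear of the stand and the glue bottle.

**Last checks:**
- **Blanks and bushing:** the tops read about 65 mm for the blanks and 54–55 mm for the bushing, so all three stand on their tray floors. The three cameras show them upright.
- **Plates:** both lie on the tray floor with their posts up. The yellow plate is at about (12.9, 27.4) mm in the tray against a target of (13, 28). The red one is at about (−11.7, −28.8) against (−13, −28), leaving an estimated 5 mm between the two bars.
- **Stand and glue:** they look unmoved in the pictures and their heights match the first readings. I did not fit their positions.
- **Robot:** the gripper was open and clear of everything at the end. The forces I read at the end of each move stayed near 6 N or less.

**Checks that failed or disagreed:**
- The cameras differed from each other by a steady 2–4 mm, so I relied on the wrist camera for placing.
- The yellow plate sat about 3 mm off-centre in the jaws. I corrected for this before lowering it.
- In the last views, the wrist camera's fit of the red plate failed because the gripper hid it. The tray fits there also gave wrong heights with the plates inside. I relied on the side and scene views instead; they agreed with the earlier red position to within about 1 mm once the offset was allowed for.

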